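# Make up a casting flask on the vibrator

## Task

Make up the casting flask on the vibrator, ready for pouring: set the red rubber sprue base in the middle of the vibrator's round plate, stand the green wax tree in the base's centre socket, lower the tall steel flask over the tree into the base's rim without touching the wax, and last put the white collar on top of the flask. Each part must sit fully home and upright. Leave the small flask, the mixing bowl and the bottle where they stand.

Things in the scene. Friction and masses are not known exactly. Their poses are not given: they have to be found in the camera images.
- vibrator: Fixed bench vibrator: blue housing 150 x 130 mm with a dial and red switch on its front, on top a flat round black rubber plate, 120 mm in diameter, whose surface is 45 mm above the bench. Origin on the bench exactly under the plate's centre; z up. (A lamp shade hangs behind the work, its edge 0.29 m above the bench and 0.67 m from the robot's axis.)
- sprue_base: Loose red rubber sprue base on the bench: round shallow cup, 66 mm outside, 18 mm high, 90 g. Rim inside 59 mm, flared to 63 mm at the top; inner floor 5 mm above the underside. Centre boss 35 mm across, top 16 mm above the underside, with a socket 12.6 mm wide (mouth 19 mm), 11 mm deep. Origin: centre of the underside, z up.
- tree_stand: Fixed round wooden stand, 70 mm in diameter, 28 mm high, with a 13 mm hole in its middle in which the wax tree waits. Origin on the bench under its centre.
- wax_tree: Loose green wax tree, 88 mm tall, 40 g, upright in the wooden stand. From below: 10 mm peg, 10 mm long, tapered; round button 26 mm wide, 5 mm thick; 10 mm stem with rings (34 mm across overall) from 19 to 60 mm up; bare stem from 60 to 88 mm, to hold it by. Origin: peg's lower end, z up the stem. Seated, its button rests on the top face; in the base its origin is 6 mm above the base origin.
- flask_rack: Fixed open aluminium rack, 350 mm long (its y), 130 mm deep (its x), deck 20 mm above the bench, end cheeks 30 mm above the deck. 6 mm steel retaining rails along front and back (its x = -60 and +60 mm), centre 22 mm above the deck. Origin: bench level under its middle. Two flasks and the collar stand behind the front rail, about 105 mm apart along y, in any order.
- tall_flask: Loose steel casting flask: plain open tube, 56 mm outside and 51 mm inside diameter, 100 mm tall, 300 g, standing on the rack. Origin: centre of its lower end, z along the tube. Both ends are alike. Seated in the sprue base its lower end stands on the base's inner floor, 5 mm above the base's origin.
- small_flask: Loose steel flask too small for this job: open tube, 42 mm outside diameter, 50 mm tall, 120 g, standing on the rack. Not to be moved. Origin: centre of its lower end.
- collar: Loose off-white silicone pouring collar on the rack, right way up: sleeve 65 mm outside, 34 mm high, 60 g. The lower 10 mm is a skirt (inside 59 mm, widened to 63 mm at the edge) that goes over the tall flask; the ledge above it rests on the flask's rim; bore above 50 mm. Origin: centre of its lower edge, z up. Seated, it is 90 mm above the tall flask's origin.
- mixing_bowl: Loose black mixing bowl, 168 mm across, 66 mm high, on the bench. Not to be moved. Origin: centre of the underside.
- bottle: Loose white squeeze bottle with red nozzle, 40 mm in diameter, 118 mm tall, standing on the bench. Not to be moved or knocked over. Origin: centre of the underside.
There are look-alikes about, which are no part of the job. What is shaped like the tall_flask but pink is not meant.

How it is judged:
On the way, in this order (a step that is already met when the one before it is completed fails the run):
1. the sprue base rests flat in the middle of the vibrator's plate, let go (horizontal distance between sprue_base and vibrator below 0.012 m and z of sprue_base in the frame of vibrator between 0.042 and 0.048 m and angle between sprue_base's own z axis and vertical below 0.06 rad and contact force between the fingers and sprue_base below 0.3 N and linear speed of sprue_base below 0.03 m/s), for 0.2 s.
2. the wax tree stands in the base's socket, let go (horizontal distance between wax_tree and sprue_base below 0.004 m and z of wax_tree in the frame of sprue_base between 0.004 and 0.008 m and angle between wax_tree's own z axis and vertical below 0.08 rad and contact force between the fingers and wax_tree below 0.3 N and linear speed of wax_tree below 0.03 m/s), for 0.2 s.
3. the tall flask stands inside the base's rim, round the tree, let go (horizontal distance between tall_flask and sprue_base below 0.004 m and z of tall_flask in the frame of sprue_base between 0.003 and 0.0075 m and angle between tall_flask's own z axis and vertical below 0.06 rad and contact force between the fingers and tall_flask below 0.3 N and linear speed of tall_flask below 0.03 m/s), for 0.2 s.
4. the collar sits on the flask's rim, let go (horizontal distance between collar and tall_flask below 0.004 m and z of collar in the frame of tall_flask between 0.0875 and 0.0925 m and angle between collar's own z axis and vertical below 0.06 rad and contact force between the fingers and collar below 0.3 N and linear speed of collar below 0.03 m/s), for 0.2 s.
At the end, for the whole second after the job is handed in: Base flat on the plate within 12 mm of its centre; tree in the base's socket, button down within 2 mm; tall flask on the base's floor inside the rim and collar's ledge on the flask's rim, each centred within 4 mm and down within 2.5 mm; all upright, released and at rest (all of step 1 and all of step 2 and all of step 3 and all of step 4); the robot touches nothing.
It fails at once if the flask touches the wax tree (contact force between tall_flask and wax_tree above 0.5 N).
It fails at once if the small flask is moved more than 20 mm (distance of small_flask from where it was at the start of the episode above 0.02 m).
It fails at once if the mixing bowl is moved more than 25 mm (distance of mixing_bowl from where it was at the start of the episode above 0.025 m).
It fails at once if the bottle is moved more than 25 mm or knocked over (distance of bottle from where it was at the start of the episode above 0.025 m or angle between bottle's own z axis and vertical above 0.4 rad).
It also fails if it takes over 104 s, if anything falls off the work surface, if the arm or the gripper's body presses on something with over 40 N, if the wrist force passes 120 N, or if a joint passes its speed limit or range.

## Robot

A 6-joint arm with a two-finger parallel gripper is mounted at the origin on a cart in front of the work surface, level with it; the furniture and walls round the work are solid. World frame = base frame: x ahead of the robot, y to its left, z up, the work surface at z = 0. Lengths are in m, angles in rad, forces in N, time in s.
With the tool pointing down it reaches from about 0.275 to 0.825 m from the base axis. Payload 5.2 kg.
Tool frame: the origin (TCP) lies at the very end of the fingers, on their centre line; the grasp point (between the pads) lies 19 mm behind it; z points along the fingers, y is the line along which they close (so a half turn about z gives the same grasp; the last joint's range is limited). The gripper opens to 93 mm and grips with 3 to 60 N. Pads are 15 mm wide; open, the fingers measure 128 mm over their backs; the gripper's body (75 mm by 188 mm) begins 65 mm behind the grasp point.
Start: joints at [1.063, 0.259, 1.535, -0, 1.348, -0.203], TCP at [0.165, 0.525, 0.219] pointing down, gripper open.
Joint ranges: [-3.14, 3.14], [-0.91, 2.08], [0.19, 2.58], [-1.22, 4.36], [0.22, 2.71], [-3.12, 3.12]. Speed limits (rad/s): [2.57, 2.57, 3.14, 3.14, 3.14, 3.14].

## Interface

Orientations are given as [roll, pitch, yaw] about the fixed x, y, z axes, in that order (R = Rz(yaw) Ry(pitch) Rx(roll)).
In Python, from plant import bot, cams, close_job gives the robot as it stands. The module is installed in compiled form; this text tells all that it offers.
- The arm moves only by the tool carry_out, never from a script. Its argument "steps" is text: rows parted by semicolons, each of 5 numbers parted by spaces: the shift along the world's x, y, z in m, then the turn about the world's z in degrees, then the opening, from 0 (shut) to 1 (fully open). In form: x y z yaw jaw; .... A call has 1 to 5 rows; each row shifts and turns the commanded pose from where the row before left it; what a row does not reach is not made up. A row lasts 1/12 s, in which the tool goes at most 41.7 mm and 7.16 degrees, less where a joint would pass 70% of its speed; a pose out of reach is approached as far as the arm can. A call with a gripper value outside its range is refused whole. The fingers move at their own pace and stop on an object; "newtons" is the grip in N (left out, the last holds). Time passes only in rows, so rows that do not move let the fingers close. It gives the time, the measured TCP pose, the force, the opening and the grip force at its end, in the units of the state.
- bot.get_state(): the state, without advancing time (a new reading comes with each control period).
- cams.get_image(name): name is "scene" or "top"; returns (picture, depth): 420x560x3 uint8, red, green, blue; 420x560 float32, m along the optical axis (not along the pixel's ray), 0 where there is no reading.
- cams.camera_info(name): a dict with "fx", "fy", "cx", "cy" (pixels), "R" (3x3) and "t" (3): a world point X has camera coordinates R X + t. Camera axes: x right, y down, z forward; pixel columns grow to the right and rows downward; lengths in m; the calibration is good to about 2 mm. A picture is of the moment at which its call begins. camera_info takes no time and is no camera call.
- close_job(): hands the job in; it is judged then, once.
The state is a dict: "time": time; "joint_pos": joint angles; "dq": joint speeds; "joint_efforts": joint torques, N m; "tcp_pos": TCP position; "orientation": TCP orientation; "ft_force": force on the tool from outside, world axes, zero at the start; "moment": the same for the moment, N m; "width": opening from 0.0 (shut) to 1.0 (fully open); "finger_force": force on a finger pad.
Only numpy, scipy, OpenCV 4.12 (cv2) and the standard library are available. Lean on these libraries where they do the work, as an engineer would, in place of code of your own. Each camera call takes 0.05 s, during which the arm holds its last target. There are 200 camera calls.

## Working session

There is one attempt and no reset: what is moved stays moved. The work goes in short steps, Python scripts to look and compute and a tool call to move; the robot and the scene stay as the last step left them, time stands still between calls to the robot, and variables do not carry over. Pictures are saved under pics/ and viewed, at most 16 in all, crops included, and the job is handed in when it is done.

Besides the shell and the picture viewer there is one more tool, called after "Request:" by a JSON object that holds its "name" and its "arguments". carry_out: Moves the arm, as the interface text tells. Its arguments: {"type":"object","properties":{"steps":{"type":"string"},"newtons":{"type":"number"}},"required":["steps"]}

```bash
mkdir -p pics; cat > h.py <<'E'
import numpy as np, cv2
from plant import bot, cams, close_job
def grab(n, f=None):
    im,d=cams.get_image(n)
    if f: cv2.imwrite('pics/'+f, im[:,:,::-1])
    return im,d,cams.camera_info(n)
def world(d,c):
    v,u=np.mgrid[0:d.shape[0],0:d.shape[1]]
    P=np.stack([(u-c['cx'])/c['fx']*d,(v-c['cy'])/c['fy']*d,d],-1)-c['t']
    P=P@np.array(c['R']); P[d==0]=np.nan
    return P
def ray(u,v,c,z):
    R=np.array(c['R']);o=-R.T@c['t'];r=R.T@np.array([(u-c['cx'])/c['fx'],(v-c['cy'])/c['fy'],1]);return o+r*(z-o[2])/r[2]
E
python3 - <<'E'
from h import *
for n in('scene','top'):
    im,d,c=grab(n,n+'0.png'); np.savez(n+'0.npz',im=im,d=d)
    print(n,c['fx'],c['cx'],c['cy'],np.round(-np.array(c['R']).T@c['t'],3),np.round(c['R'],2).tolist(),d.min(),d.max())
s=bot.get_state();print({k:np.round(v,3).tolist() for k,v in s.items()})
E
```

```text
scene 435.0438973677533 281.3718608919838 208.9456508630478 [-0.113 -0.75   1.181] [[0.8, -0.6, -0.0], [-0.44, -0.58, -0.69], [0.41, 0.55, -0.72]] 0.0 3.9999886
top 442.8056694403545 273.8393150717391 206.99255303831703 [0.346 0.132 1.746] [[-0.02, -1.0, 0.01], [-1.0, 0.02, -0.08], [0.08, -0.02, -1.0]] 0.0 2.8372579
{'time': 0.1, 'joint_pos': [1.063, 0.259, 1.536, -0.0, 1.348, -0.203], 'dq': [0.001, -0.001, -0.003, -0.0, -0.001, 0.001], 'joint_efforts': [0.003, -43.821, -28.465, 0.072, 0.036, -0.0], 'tcp_pos': [0.165, 0.524, 0.218], 'orientation': [-3.14, -0.0, 2.837], 'ft_force': [-0.464, -0.46, -0.287], 'moment': [-0.033, -0.026, 0.03], 'finger_force': 0.0, 'width': 1.0}
```

View pics/scene0.png

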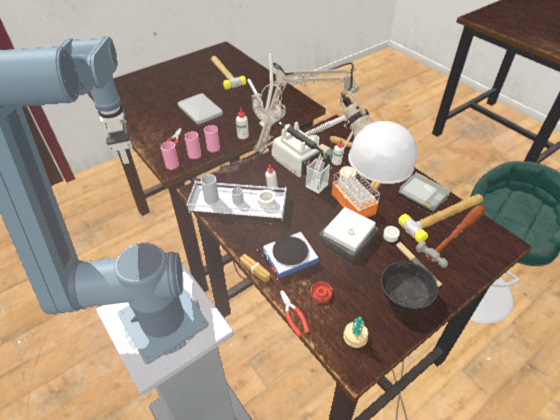

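View pics/top0.png

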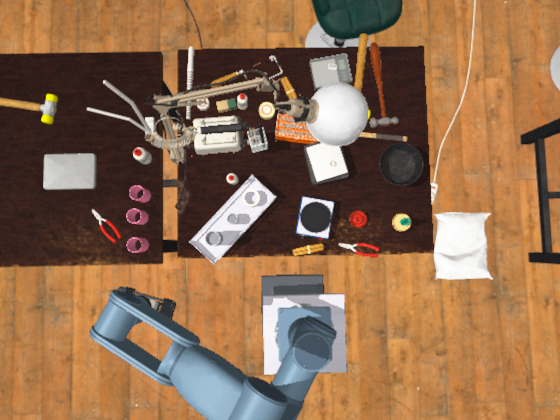

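Scene: rack with tall flask (scene 208,188), small flask (238,195), collar (266,198); vibrator plate (290,250), red base (321,293), tree (357,330), bowl (410,285), bottle (271,178). In the top view these are at (213,238), (235,217), (253,197), (317,217), (358,218), (402,222). I'll measure them now.

```bash
cat > m.py <<'E'
from h import *
def comp(mask,near,minA=8):
    n,l,st,ce=cv2.connectedComponentsWithStats(mask.astype(np.uint8))
    k=min([i for i in range(1,n) if st[i,4]>=minA],key=lambda i:np.hypot(*(ce[i]-near)))
    return l==k
def midcirc(pts):  # algebraic circle
    A=np.c_[2*pts,np.ones(len(pts))];s=np.linalg.lstsq(A,(pts**2).sum(1),rcond=None)[0]
    return s[:2],np.sqrt(s[2]+s[0]**2+s[1]**2)
E
python3 - <<'E'
from m import *
out={}
for n in('scene','top'):
    z=np.load(n+'0.npz');im,d=z['im'],z['d'];c=cams.camera_info(n);P=world(d,c);Z=P[...,2]
    hsv=cv2.cvtColor(im,cv2.COLOR_RGB2HSV);H,S,V=[hsv[...,i].astype(int) for i in range(3)]
    near={'base':(321,293),'tree':(357,328),'plate':(290,250)} if n=='scene' else {'base':(358,218),'tree':(402,222),'plate':(317,217)}
    red=((H<8)|(H>172))&(S>140)&(V>80)
    for k,m in(('base',red),('tree',(H>65)&(H<100)&(S>100)),('plate',(V<70)&(abs(Z-.045)<.012))):
        b=comp(m,near[k]);v,u=np.nonzero(b);p=P[b]
        print(n,k,b.sum(),'px',u.mean().round(1),v.mean().round(1),'bbox',u.min(),u.max(),v.min(),v.max(),'med',np.nanmedian(p,0).round(4),'zmax',np.nanmax(p[:,2]).round(3))
        # centre of the bbox/ellipse by ray
        if k!='tree':
            e=cv2.fitEllipse(cv2.convexHull(np.c_[u,v].astype(np.int32)))
            print('   ellipse',np.round(e[0],1),np.round(e[1],1),ray(*e[0],c,.018 if k=='base' else .045).round(4))
    # tops by height, near rack
    for nm,zz,tol,r in(('tall',.12,.006,.06),('small',.07,.006,.06),('collar',.054,.006,.06)):
        px={'scene':{'tall':(208,180),'small':(238,190),'collar':(266,196)},'top':{'tall':(213,238),'small':(235,217),'collar':(253,197)}}[n][nm]
        vv,uu=np.mgrid[0:420,0:560];b=(abs(Z-zz)<tol)&(np.hypot(uu-px[0],vv-px[1])<16)
        p=P[b]; 
        if len(p)>5:
            cc,r=midcirc(p[:,:2]);print(n,nm,len(p),p.mean(0).round(4),'circ',cc.round(4),r.round(4),'mid',((p.min(0)+p.max(0))/2).round(4))
    reg=im[130:280,170:440] if n=='scene' else im[160:270,180:440]
E
python3 - <<'E'
from h import *
a=np.load('scene0.npz')['im'][165:225,180:300];b=np.load('top0.npz')['im'][170:270,190:290]
a=cv2.resize(a,(800,400),interpolation=cv2.INTER_CUBIC);b=cv2.resize(b,(600,600),interpolation=cv2.INTER_CUBIC)
cv2.imwrite('pics/c1.png',a[:,:,::-1]);cv2.imwrite('pics/c2.png',b[:,:,::-1])
E
```

```text
scene base 368 px 321.1 291.8 bbox 311 331 281 302 med [ 0.4387 -0.2201  0.0104] zmax 0.023
   ellipse [321.  291.7] [21.2 22. ] [ 0.4351 -0.2227  0.018 ]
scene tree 103 px 357.8 325.8 bbox 353 363 317 334 med [ 0.4207 -0.3931  0.0644] zmax 0.107
scene plate 11 px 304.2 170.7 bbox 303 305 169 173 med [0.7322 0.2268 0.0466] zmax 0.057
   ellipse [304.  170.5] [2.5 5. ] [0.7342 0.2298 0.045 ]
scene tall 71 [0.3748 0.339  0.1187] circ [0.3739 0.3389] 0.0271 mid [0.3749 0.3397 0.1196]
scene small 45 [0.4485 0.2698 0.0688] circ [0.4469 0.2704] 0.0199 mid [0.4472 0.2714 0.0697]
scene collar 113 [0.5266 0.1979 0.0534] circ [0.5285 0.1981] 0.0354 mid [0.5284 0.2013 0.0539]
top base 267 px 357.6 218.6 bbox 349 366 210 227 med [ 0.4374 -0.2242  0.0087] zmax 0.029
   ellipse [357.7 218.7] [17.9 18.6] [ 0.4377 -0.2226  0.018 ]
top tree 47 px 404.7 221.2 bbox 400 409 218 224 med [ 0.4206 -0.3903  0.0627] zmax 0.113
top plate 677 px 315.2 216.8 bbox 301 330 202 231 med [ 0.4463 -0.0533  0.0447] zmax 0.056
   ellipse [315.3 216.9] [29.2 29.3] [ 0.4465 -0.0533  0.045 ]
top tall 33 [0.3716 0.3392 0.1197] circ [0.3743 0.3357] 0.0266 mid [0.3741 0.3357 0.1196]
top small 21 [0.4457 0.2643 0.0701] circ [0.4478 0.2664] 0.0198 mid [0.4471 0.2652 0.07  ]
top collar 85 [0.5294 0.1903 0.0529] circ [0.5282 0.182 ] 0.0358 mid [0.527  0.1814 0.054 ]
```

View pics/c2.png

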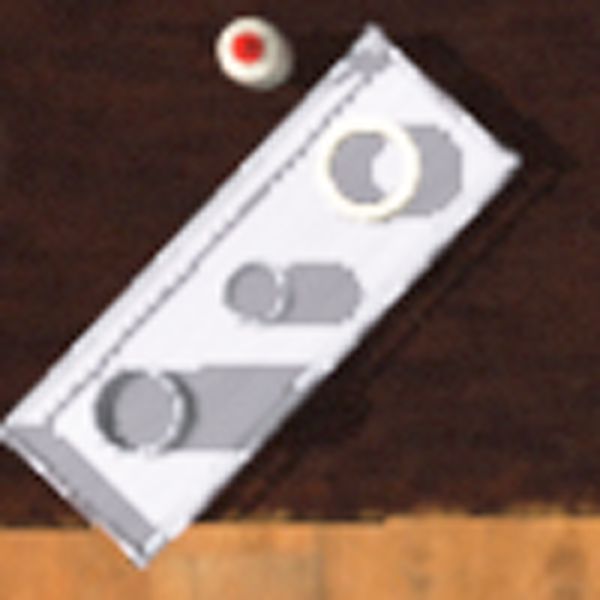

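The crop shows the rack at about 45°: tall flask at top px (214,238), small flask (234,218), collar (252,198), bottle just behind the collar. The pink flasks stand on the other table. Now moving over the red base.

Request:
{"name": "carry_out", "arguments": {"steps": "0.0136 -0.0374 0 0 1; 0.0136 -0.0374 0 0 1; 0.0136 -0.0374 0 0 1; 0.0136 -0.0374 0 0 1; 0.0136 -0.0374 0 0 1", "newtons": 15}}

```text
time: 0.52
tcp_pos: [0.2328, 0.3359, 0.2182]
orientation: [-3.141, -0.0, 2.838]
ft_force: [1.9, 0.0, -0.2]
width: 1.001
finger_force: 0.0
```

Request:
{"name": "carry_out", "arguments": {"steps": "0.0136 -0.0374 0 0 1; 0.0136 -0.0374 0 0 1; 0.0136 -0.0374 0 0 1; 0.0136 -0.0374 0 0 1; 0.0136 -0.0374 0 0 1"}}

```text
time: 0.93
tcp_pos: [0.3008, 0.149, 0.2186]
orientation: [3.141, 0.0, 2.837]
ft_force: [1.0, -0.2, 1.4]
width: 0.995
finger_force: 0.0
```

Request:
{"name": "carry_out", "arguments": {"steps": "0.0136 -0.0374 0 0 1; 0.0136 -0.0374 0 0 1; 0.0136 -0.0374 0 0 1; 0.0136 -0.0374 0 0 1; 0.0136 -0.0374 0 0 1"}}

```text
time: 1.35
tcp_pos: [0.3689, -0.0384, 0.2186]
orientation: [3.141, 0.0, 2.836]
ft_force: [1.0, 0.5, 0.2]
width: 1.0
finger_force: 0.0
```

Request:
{"name": "carry_out", "arguments": {"steps": "0.0136 -0.0374 0 0 1; 0.0136 -0.0374 0 0 1; 0.0136 -0.0374 0 0 1; 0.0136 -0.0374 0 0 1; 0 0 0 0 1"}}

```text
time: 1.77
tcp_pos: [0.4253, -0.1924, 0.2181]
orientation: [-3.139, 0.002, 2.832]
ft_force: [0.5, 0.8, 0.5]
width: 1.0
finger_force: 0.0
```

```bash
python3 - <<'E'
from m import *
for n in('scene','top'):
    z=np.load(n+'0.npz');im,d=z['im'],z['d'];c=cams.camera_info(n);P=world(d,c)
    hsv=cv2.cvtColor(im,cv2.COLOR_RGB2HSV).astype(int);H,S,V=hsv[...,0],hsv[...,1],hsv[...,2]
    near=(357,335) if n=='scene' else (402,222)
    vv,uu=np.mgrid[0:420,0:560];w=np.hypot(uu-near[0],vv-near[1])<18
    g=(H>60)&(H<100)&(S>90)&w; wd=(((H>10)&(H<35)&(V>130)&(S<170))|g)&w
    b=comp(wd,near,30);v,u=np.nonzero(b);e=cv2.fitEllipse(cv2.convexHull(np.c_[u,v].astype(np.int32)))
    print(n,'stand',b.sum(),np.round(e,1).tolist() if 0 else [np.round(x,1) for x in e],u.min(),u.max(),v.min(),v.max(),'top-plane',ray(*e[0],c,.028).round(4))
    p=P[g];hi=p[p[:,2]>.085];print(' stem',len(hi),np.nanmedian(hi,0).round(4), 'all',np.nanmedian(p,0).round(4))
    # collar: bright yellowish ring
    near=(266,198) if n=='scene' else (252,198)
    w=np.hypot(uu-near[0],vv-near[1])<14
    b=w&(P[...,2]>.047)&(P[...,2]<.06);v,u=np.nonzero(b);e=cv2.fitEllipse(cv2.convexHull(np.c_[u,v].astype(np.int32)))
    print(' collar',b.sum(),[np.round(x,1) for x in e],ray(*e[0],c,.054).round(4))
    near=(208,178) if n=='scene' else (213,238)
    w=np.hypot(uu-near[0],vv-near[1])<14
    b=w&(P[...,2]>.112)&(P[...,2]<.13);v,u=np.nonzero(b);e=cv2.fitEllipse(cv2.convexHull(np.c_[u,v].astype(np.int32)))
    print(' tall',b.sum(),[np.round(x,1) for x in e],ray(*e[0],c,.12).round(4))
    yel=(V>180)&(hsv[...,0]>15)&(hsv[...,0]<40)&(S>10)
s=bot.get_state();print(s['tcp_pos'],s['orientation'],s['time'])
E
```

```text
scene stand 521 [array([355.7, 333.1]), array([25.3, 29.7]), np.float64(11.5)] 343 367 318 347 top-plane [ 0.4188 -0.3933  0.028 ]
 stem 17 [ 0.4216 -0.3922  0.1011] all [ 0.4208 -0.3927  0.0626]
 collar 116 [array([266.3, 197.7]), array([16.9, 29.7]), np.float64(0.8)] [0.5223 0.1893 0.054 ]
 tall 80 [array([208.3, 179.8]), array([12.9, 15.7]), np.float64(82.4)] [0.3725 0.3352 0.12  ]
top stand 256 [array([401. , 221.9]), array([18.5, 18.9]), np.float64(90.7)] 392 410 214 231 top-plane [ 0.4211 -0.3895  0.028 ]
 stem 10 [ 0.424  -0.3907  0.1048] all [ 0.4206 -0.3904  0.0624]
 collar 79 [array([250.2, 196.9]), array([16.1, 16.8]), np.float64(42.1)] [0.5278 0.1957 0.054 ]
 tall 38 [array([211.8, 237.5]), array([14.9, 15.4]), np.float64(68.1)] [0.3741 0.3358 0.12  ]
[ 0.42530766 -0.19241865  0.21805253] [-3.13907315e+00  1.63768717e-03  2.83246987e+00] 1.7667
```

Request:
{"name": "carry_out", "arguments": {"steps": "0.0112 -0.0303 0 0 1; 0 0 -0.04 0 1; 0 0 -0.04 0 1; 0 0 -0.04 0 1; 0 0 -0.04 0 1"}}

```text
time: 2.18
tcp_pos: [0.4343, -0.2158, 0.0571]
orientation: [-3.142, 0.0, 2.836]
ft_force: [0.5, -1.3, 0.1]
width: 1.0
finger_force: 0.0
```

Request:
{"name": "carry_out", "arguments": {"steps": "0 0 -0.03 0 1; 0 0 0 0 1; 0 0 0 0 1"}}

```text
time: 2.43
tcp_pos: [0.4334, -0.2149, 0.0276]
orientation: [3.14, -0.004, 2.837]
ft_force: [-0.2, 0.1, 0.4]
width: 0.998
finger_force: 0.0
```

Request:
{"name": "carry_out", "arguments": {"steps": "0.0030 -0.0075 0 0 1; 0 0 -0.024 0 1; 0 0 0 0 0.5; 0 0 0 0 0.5; 0 0 0 0 0.5", "newtons": 12}}

```text
time: 2.85
tcp_pos: [0.4386, -0.2246, 0.0065]
orientation: [-3.141, 0.002, 2.837]
ft_force: [-0.4, -0.1, 0.6]
width: 0.833
finger_force: 0.0
```

Request:
{"name": "carry_out", "arguments": {"steps": "0 0 0 0 0.5; 0 0 0 0 0.5; 0 0 0 0 0.5; 0 0 0 0 0.5; 0 0 0 0 0.5"}}

```text
time: 3.27
tcp_pos: [0.4383, -0.224, 0.0059]
orientation: [-3.141, 0.002, 2.837]
ft_force: [-1.4, 3.1, 8.0]
width: 0.688
finger_force: 12.0
```

Request:
{"name": "carry_out", "arguments": {"steps": "0 0 0.03 0 0.5; 0 0 0.04 0 0.5; 0.002 0.0427 0 0 0.5; 0.002 0.0400 0 0 0.5; 0.002 0.0400 0 0 0.5"}}

```text
time: 3.68
tcp_pos: [0.4439, -0.1017, 0.0758]
orientation: [-3.141, 0.002, 2.834]
ft_force: [0.7, 1.3, -0.8]
width: 0.691
finger_force: 12.0
```

Request:
{"name": "carry_out", "arguments": {"steps": "0.002 0.0400 0 0 0.5; 0 0.0080 0 0 0.5; 0 0 -0.015 0 0.5; 0 0 0 0 0.5; 0 0 0 0 0.5"}}

```text
time: 4.1
tcp_pos: [0.4451, -0.0541, 0.0595]
orientation: [-3.141, -0.001, 2.837]
ft_force: [-0.2, -0.1, -1.1]
width: 0.692
finger_force: 12.0
```

```bash
python3 - <<'E'
from m import *
s=bot.get_state();print(s['tcp_pos'].round(4) if hasattr(s['tcp_pos'],'round') else s['tcp_pos'])
im,d,c=grab('scene')
cv2.imwrite('pics/s1.png',cv2.resize(im[190:290,220:360],(784,560),interpolation=cv2.INTER_CUBIC)[:,:,::-1])
E
```

```text
[ 0.4451 -0.0541  0.0595]
```

View pics/s1.png

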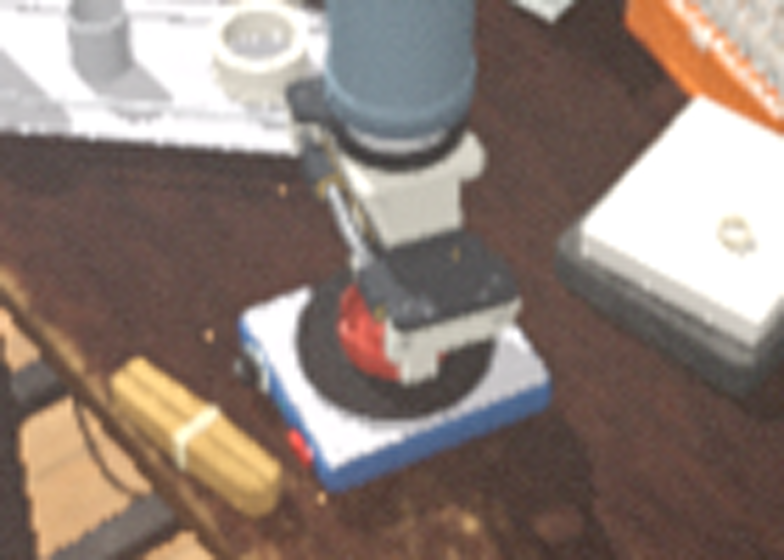

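Base is held over the middle of the plate (crop 390,335). Set it down, release, then regrip at 90° to centre it in both directions.

Request:
{"name": "carry_out", "arguments": {"steps": "0.0010 0.0005 -0.005 0 0.5; 0 0 -0.003 0 0.5; 0 0 0 0 0.5; 0 0 0 0 1; 0 0 0 0 1"}}

```text
time: 4.57
tcp_pos: [0.4467, -0.054, 0.0518]
orientation: [-3.142, 0.0, 2.836]
ft_force: [-0.2, -0.4, 0.5]
width: 0.786
finger_force: 0.0
```

Request:
{"name": "carry_out", "arguments": {"steps": "0 0 0 0 1; 0 0 0 0 1; 0 0 0 -7 1; 0 0 0 -7 1; 0 0 0 -7 1"}}

```text
time: 4.98
tcp_pos: [0.4467, -0.0536, 0.0518]
orientation: [3.141, 0.0, 2.464]
ft_force: [0.2, -0.3, 0.7]
width: 0.996
finger_force: 0.0
```

Request:
{"name": "carry_out", "arguments": {"steps": "0 0 0 -7 1; 0 0 0 -7 1; 0 0 0 -7 1; 0 0 0 -7 1; 0 0 0 -7 1"}}

```text
time: 5.4
tcp_pos: [0.4467, -0.0536, 0.0518]
orientation: [3.141, 0.0, 1.853]
ft_force: [-0.2, 0.6, -0.2]
width: 0.997
finger_force: 0.0
```

Request:
{"name": "carry_out", "arguments": {"steps": "0 0 0 -7 1; 0 0 0 -7 1; 0 0 0 -7 1; 0 0 0 -7 1; 0 0 0 -6 1"}}

```text
time: 5.82
tcp_pos: [0.4467, -0.0536, 0.0518]
orientation: [3.141, -0.0, 1.26]
ft_force: [0.1, 0.5, -0.8]
width: 1.0
finger_force: 0.0
```

Request:
{"name": "carry_out", "arguments": {"steps": "0 0 0 0 0.65; 0 0 0 0 0.65; 0 0 0 0 0.65; 0 0 0 0 0.65; 0 0 0 0 0.65", "newtons": 4}}

```text
time: 6.23
tcp_pos: [0.4467, -0.0536, 0.0517]
orientation: [3.141, 0.0, 1.267]
ft_force: [-0.0, -0.4, -0.4]
width: 0.692
finger_force: 1.3
```

Request:
{"name": "carry_out", "arguments": {"steps": "0 0 0 0 0.65; 0 0 0 0 0.65; 0 0 0 0 0.65; 0 0 0 0 0.65; 0 0 0 0 0.65"}}

```text
time: 6.65
tcp_pos: [0.4466, -0.0536, 0.0517]
orientation: [3.141, 0.0, 1.266]
ft_force: [-0.2, 0.2, -0.3]
width: 0.692
finger_force: 4.0
```

Request:
{"name": "carry_out", "arguments": {"steps": "0 0 0 0 1; 0 0 0 0 1; 0 0 0 0 1; 0 0 0 0 1; 0 0 0.03 0 1"}}

```text
time: 7.07
tcp_pos: [0.4429, -0.0524, 0.0779]
orientation: [-3.132, -0.001, 1.266]
ft_force: [-0.7, -0.2, -0.7]
width: 0.986
finger_force: 0.0
```

Request:
{"name": "carry_out", "arguments": {"steps": "0 0 0.035 0 1; 0 0 0.035 0 1; -0.0029 -0.0375 0 0 0.6; -0.0029 -0.0375 0 0 0.6; -0.0029 -0.0375 0 0 0.6"}}

```text
time: 7.48
tcp_pos: [0.4382, -0.167, 0.1528]
orientation: [3.139, 0.001, 1.269]
ft_force: [0.9, 0.2, 0.4]
width: 0.834
finger_force: 0.0
```

Request:
{"name": "carry_out", "arguments": {"steps": "-0.0029 -0.0375 0 0 0.6; -0.0029 -0.0375 0 0 0.6; -0.0029 -0.0375 0 0 0.6; -0.0029 -0.0375 0 0 0.6; -0.0029 -0.0375 0 0 0.6"}}

```text
time: 7.9
tcp_pos: [0.4228, -0.3554, 0.1516]
orientation: [-3.141, -0.0, 1.266]
ft_force: [0.7, 0.4, -0.5]
width: 0.603
finger_force: 0.0
```

Request:
{"name": "carry_out", "arguments": {"steps": "-0.0029 -0.0374 0 0 0.6; 0 0 0 0 0.6; 0 0 0 0 0.6; 0 0 0 0 0.6"}}

```text
time: 8.23
tcp_pos: [0.4201, -0.3903, 0.1511]
orientation: [-3.14, -0.001, 1.265]
ft_force: [-0.1, -0.3, 0.4]
width: 0.598
finger_force: 0.0
```

```bash
cat > b.py <<'E'
from m import *
def base(n,near):
    im,d,c=grab(n);hsv=cv2.cvtColor(im,cv2.COLOR_RGB2HSV).astype(int);H,S,V=hsv[...,0],hsv[...,1],hsv[...,2]
    b=comp(((H<8)|(H>172))&(S>140)&(V>80),near,60);v,u=np.nonzero(b)
    e=cv2.fitEllipse(cv2.convexHull(np.c_[u,v].astype(np.int32)))
    print(n,b.sum(),np.round(e[0],1),np.round(e[1],1),ray(*e[0],c,.063).round(4)); return im,d,c
E
python3 - <<'E'
from b import *
im,d,c=base('scene',(290,245));cv2.imwrite('pics/s2.png',cv2.resize(im[220:360,240:420],(774,602-2),interpolation=cv2.INTER_CUBIC)[:,:,::-1])
base('top',(316,215))
E
```

```text
scene 261 [290.3 249. ] [17.9 19.1] [ 0.4408 -0.0584  0.063 ]
top 264 [316.6 217.2] [18.  18.2] [ 0.4439 -0.0563  0.063 ]
```

View pics/s2.png

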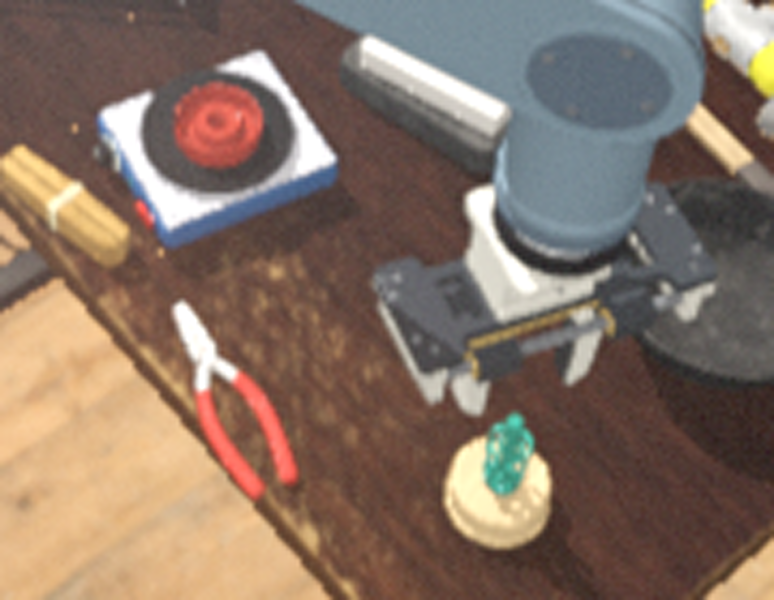

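The red base (crop 218,122) lies flat near the plate's centre, and the gripper hangs over the tree (510,450). The base reads about 4 mm off the TCP at release, so I'll check it against the plate.

```bash
python3 - <<'E'
from b import *
for n,near,r0 in(('scene',(290,252),26),('top',(315,217),24)):
    im,d,c=base(n,near);P=world(d,c)
    hsv=cv2.cvtColor(im,cv2.COLOR_RGB2HSV).astype(int);vv,uu=np.mgrid[0:420,0:560]
    red=((hsv[...,0]<8)|(hsv[...,0]>172))&(hsv[...,1]>140)
    w=np.hypot(P[...,0]-.4445,P[...,1]+.055)<.068
    b=comp((hsv[...,2]<75)&w&~red&(P[...,2]>.03),near,60);v,u=np.nonzero(b)
    e=cv2.fitEllipse(cv2.convexHull(np.c_[u,v].astype(np.int32)));print('plate',b.sum(),np.round(e[0],1),np.round(e[1],1),ray(*e[0],c,.045).round(4))
    g=(hsv[...,0]>60)&(hsv[...,0]<100)&(hsv[...,1]>90)&(np.hypot(P[...,0]-.42,P[...,1]+.391)<.04)
    p=P[g];print('tree',len(p),np.nanmedian(p,0).round(4),p.max(0).round(3))
E
```

```text
scene 263 [290.3 249. ] [17.6 19.5] [ 0.4409 -0.0585  0.063 ]Traceback (most recent call last):
  File "<stdin>", line 7, in <module>
  File "m.py", line 4, in comp
    k=min([i for i in range(1,n) if st[i,4]>=minA],key=lambda i:np.hypot(*(ce[i]-near)))
ValueError: min() iterable argument is empty
```

```bash
python3 - <<'E'
from b import *
for n,near in(('scene',(290,250)),('top',(316,217))):
    z=np.load(n+'0.npz');c=cams.camera_info(n)
    for lab,im,d in(('old',z['im'],z['d']),('new',)+cams.get_image(n)):
        P=world(d,c);hsv=cv2.cvtColor(im,cv2.COLOR_RGB2HSV).astype(int)
        red=((hsv[...,0]<8)|(hsv[...,0]>172))&(hsv[...,1]>140)
        w=np.hypot(P[...,0]-.4455,P[...,1]+.055)<.075
        b=w&((hsv[...,2]<100)|red)&(P[...,2]>.035)&~((hsv[...,0]>100)&(hsv[...,0]<130)&(hsv[...,1]>110))
        b=cv2.morphologyEx(b.astype(np.uint8),cv2.MORPH_OPEN,np.ones((3,3)))
        b=comp(b,near,60);v,u=np.nonzero(b)
        e=cv2.fitEllipse(cv2.convexHull(np.c_[u,v].astype(np.int32)));print(n,lab,b.sum(),np.round(e[0],1),np.round(e[1],1),ray(*e[0],c,.045).round(4), 'Z',np.nanmedian(P[b][:,2]).round(4))
        g=(hsv[...,0]>60)&(hsv[...,0]<100)&(hsv[...,1]>90)&(np.hypot(P[...,0]-.42,P[...,1]+.391)<.04)
        p=P[g];print('  tree',len(p),np.nanmedian(p,0).round(4),p.max(0).round(3)) if len(p) else 0
E
```

```text
scene old 740 [289.7 250.1] [27.8 34.2] [ 0.4451 -0.0498  0.045 ] Z 0.0457
  tree 110 [ 0.4208 -0.3927  0.0653] [ 0.439 -0.372  0.107]
scene new 594 [289.8 249.8] [27.9 34.2] [ 0.4463 -0.0492  0.045 ] Z 0.048
  tree 110 [ 0.4203 -0.3927  0.0671] [ 0.439 -0.377  0.109]
top old 692 [315.2 216.8] [29.5 29.8] [ 0.4467 -0.0533  0.045 ] Z 0.0447
  tree 49 [ 0.4206 -0.3904  0.0624] [ 0.434 -0.38   0.113]
top new 685 [315.3 216.8] [29.6 29.8] [ 0.4467 -0.0535  0.045 ] Z 0.0466
  tree 44 [ 0.4222 -0.3904  0.0649] [ 0.434 -0.379  0.112]
```

Request:
{"name": "carry_out", "arguments": {"steps": "0.001 -0.0007 -0.02 0 0.6; 0 0 -0.025 0 0.6; 0 0 -0.025 0 0.6; 0 0 0 0 0.1; 0 0 0 0 0.0", "newtons": 8}}

```text
time: 8.9
tcp_pos: [0.4211, -0.3902, 0.081]
orientation: [-3.139, -0.002, 1.267]
ft_force: [0.6, 0.7, 0.3]
width: 0.502
finger_force: 0.0
```

Request:
{"name": "carry_out", "arguments": {"steps": "0 0 0 0 0; 0 0 0 0 0; 0 0 0 0 0; 0 0 0 0 0; 0 0 0 0 0"}}

```text
time: 9.32
tcp_pos: [0.4218, -0.3921, 0.0826]
orientation: [3.14, 0.001, 1.266]
ft_force: [-0.2, 0.1, 0.7]
width: 0.148
finger_force: 0.0
```

Request:
{"name": "carry_out", "arguments": {"steps": "0 0 0 0 0; 0 0 0 0 0; 0 0 0 0 0"}}

```text
time: 9.57
tcp_pos: [0.422, -0.3922, 0.0821]
orientation: [3.14, 0.001, 1.266]
ft_force: [1.3, -0.6, 2.1]
width: 0.105
finger_force: 8.0
```

Request:
{"name": "carry_out", "arguments": {"steps": "0 0 0.01 0 0; 0 0 0.02 0 0; 0 0 0.02 0 0; 0 0 0.02 0 0; 0 0 0 0 0"}}

```text
time: 9.98
tcp_pos: [0.4227, -0.3935, 0.1562]
orientation: [3.137, 0.004, 1.266]
ft_force: [0.8, -0.7, -0.4]
width: 0.107
finger_force: 8.0
```

Request:
{"name": "carry_out", "arguments": {"steps": "0.0025 0.034 0 0 0; 0.0025 0.034 0 0 0; 0.0025 0.034 0 0 0; 0.0025 0.034 0 0 0; 0.0025 0.034 0 0 0"}}

```text
time: 10.4
tcp_pos: [0.4331, -0.2199, 0.151]
orientation: [-3.14, -0.001, 1.265]
ft_force: [0.4, -1.4, 0.3]
width: 0.103
finger_force: 8.0
```

Request:
{"name": "carry_out", "arguments": {"steps": "0.0025 0.034 0 0 0; 0.0025 0.034 0 0 0; 0.0025 0.034 0 0 0; 0.0025 0.034 0 0 0; 0.0025 0.034 0 0 0"}}

```text
time: 10.82
tcp_pos: [0.4456, -0.05, 0.1512]
orientation: [-3.14, 0.0, 1.266]
ft_force: [0.1, -0.4, -0.1]
width: 0.102
finger_force: 8.0
```

Request:
{"name": "carry_out", "arguments": {"steps": "0 0 0 0 0; 0 0 0 0 0; 0 0 0 0 0"}}

```text
time: 11.07
tcp_pos: [0.4463, -0.0519, 0.1514]
orientation: [-3.141, 0.001, 1.267]
ft_force: [-0.5, 0.5, -0.8]
width: 0.103
finger_force: 8.0
```

```bash
python3 - <<'E'
from b import *
s=bot.get_state();print(np.round(s['tcp_pos'],4),s['width'])
for n in('scene','top'):
    im,d,c=grab(n);P=world(d,c);hsv=cv2.cvtColor(im,cv2.COLOR_RGB2HSV).astype(int)
    g=(hsv[...,0]>60)&(hsv[...,0]<100)&(hsv[...,1]>90)&(np.hypot(P[...,0]-.447,P[...,1]+.054)<.04)
    p=P[g];print(n,len(p),np.nanmedian(p,0).round(4),p.min(0).round(3),p.max(0).round(3)) if len(p) else 0
    if n=='scene': cv2.imwrite('pics/s3.png',cv2.resize(im[200:270,250:340],(774,600),interpolation=cv2.INTER_CUBIC)[:,:,::-1])
E
```

```text
[ 0.4463 -0.0519  0.1514] 0.10311890300618626
scene 81 [ 0.4428 -0.0538  0.1276] [ 0.429 -0.067  0.097] [ 0.457 -0.04   0.177]
```

View pics/s3.png

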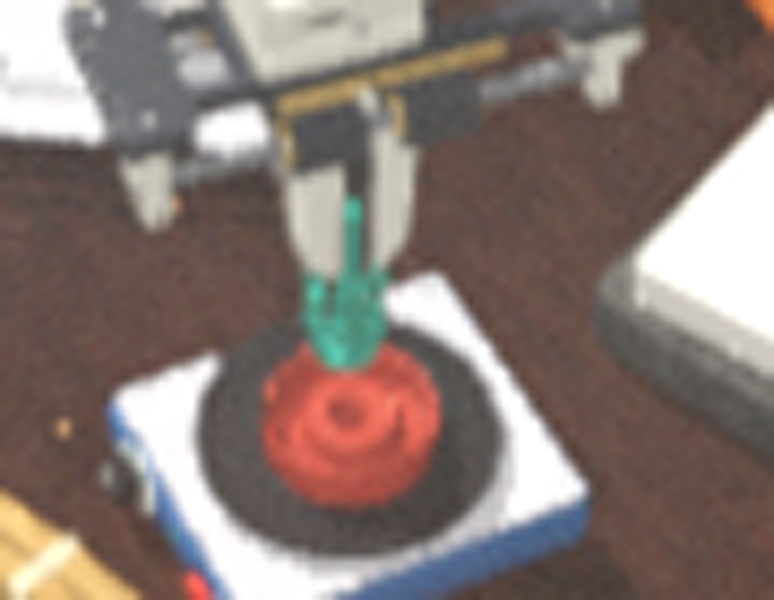

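Tree is upright in the fingers (crop 345,310), above the socket (348,410), aligned within about 1 mm. Lowering it now.

Request:
{"name": "carry_out", "arguments": {"steps": "0.0005 -0.002 0 0 0; 0 0 -0.012 0 0; 0 0 -0.012 0 0; 0 0 0 0 0; 0 0 0 0 0"}}

```text
time: 11.58
tcp_pos: [0.4465, -0.0545, 0.1273]
orientation: [-3.14, 0.0, 1.264]
ft_force: [-0.4, 0.6, -0.8]
width: 0.103
finger_force: 8.0
```

Request:
{"name": "carry_out", "arguments": {"steps": "0 0 -0.003 0 0; 0 0 -0.003 0 0; 0 0 -0.003 0 0; 0 0 0 0 0; 0 0 0 0 0"}}

```text
time: 12.0
tcp_pos: [0.4469, -0.0537, 0.1186]
orientation: [-3.141, 0.0, 1.266]
ft_force: [0.3, -0.4, -0.1]
width: 0.105
finger_force: 8.0
```

Request:
{"name": "carry_out", "arguments": {"steps": "0 0 -0.002 0 0; 0 0 -0.001 0 0; 0 0 0 0 0; 0 0 0 0 0"}}

```text
time: 12.33
tcp_pos: [0.4469, -0.0537, 0.1156]
orientation: [-3.141, 0.0, 1.266]
ft_force: [-0.5, 0.2, -0.3]
width: 0.108
finger_force: 8.0
```

```bash
python3 - <<'E'
from b import *
s=bot.get_state();print(np.round(s['tcp_pos'],4),s['width'],s['ft_force'])
im,d,c=grab('scene');cv2.imwrite('pics/s4.png',cv2.resize(im[200:270,250:340],(774,600),interpolation=cv2.INTER_CUBIC)[:,:,::-1])
E
```

```text
[ 0.4469 -0.0537  0.1156] 0.10822619455903315 [-0.50343509  0.24040287 -0.25815686]
```

View pics/s4.png

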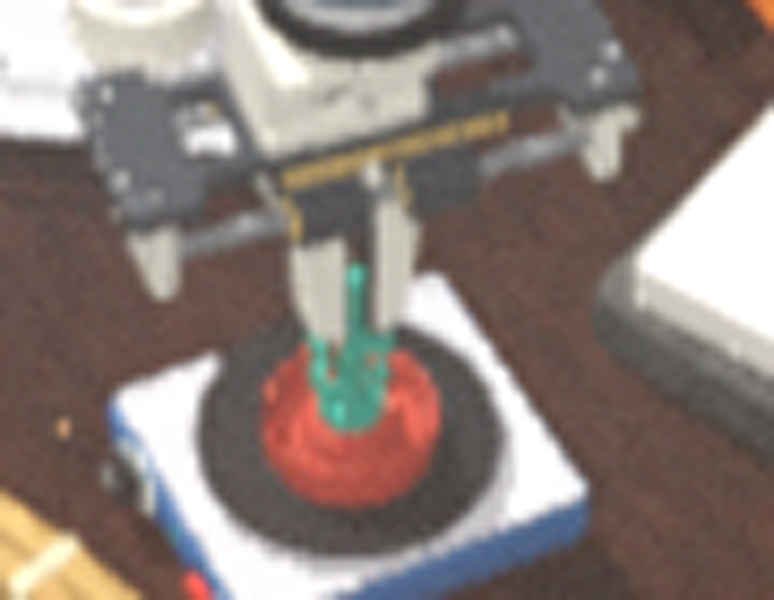

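Tree's peg is in the socket, with the button at the boss (crop 350,425). Pressing the last 1–2 mm, then release.

Request:
{"name": "carry_out", "arguments": {"steps": "0 0 -0.001 0 0; 0 0 0 0 0; 0 0 0 0 0"}}

```text
time: 12.63
tcp_pos: [0.4472, -0.0538, 0.115]
orientation: [3.141, 0.0, 1.266]
ft_force: [-0.3, -0.5, 4.1]
width: 0.105
finger_force: 8.0
```

Request:
{"name": "carry_out", "arguments": {"steps": "0 0 -0.001 0 0; 0 0 0 0 0; 0 0 0 0 0"}}

```text
time: 12.88
tcp_pos: [0.4475, -0.0539, 0.1146]
orientation: [3.14, 0.0, 1.266]
ft_force: [-1.6, -0.7, 9.5]
width: 0.103
finger_force: 8.0
```

Request:
{"name": "carry_out", "arguments": {"steps": "0 0 0.001 0 0.6; 0 0 0 0 0.6; 0 0 0 0 0.6; 0 0 0 0 0.6; 0 0 0.005 0 0.6"}}

```text
time: 13.3
tcp_pos: [0.4462, -0.0534, 0.1188]
orientation: [-3.139, -0.0, 1.266]
ft_force: [-0.2, 0.3, 0.6]
width: 0.411
finger_force: 0.0
```

Request:
{"name": "carry_out", "arguments": {"steps": "0 0 0.015 0 0.6; 0 0 0.03 0 0.6; 0 0 0.035 0 1; -0.0073 0.039 0 -6.6 1; -0.0073 0.039 0 -6.6 1"}}

```text
time: 13.72
tcp_pos: [0.4356, 0.0178, 0.2021]
orientation: [3.136, -0.002, 1.044]
ft_force: [-0.7, 0.9, 0.4]
width: 0.765
finger_force: 0.0
```

Request:
{"name": "carry_out", "arguments": {"steps": "-0.0073 0.039 0 -6.6 1; -0.0073 0.039 0 -6.6 1; -0.0073 0.039 0 0 1; -0.0073 0.039 0 0 1; -0.0073 0.039 0 0 1"}}

```text
time: 14.13
tcp_pos: [0.3985, 0.2069, 0.2001]
orientation: [3.141, -0.001, 0.847]
ft_force: [-0.1, -0.4, -0.9]
width: 0.999
finger_force: 0.0
```

Request:
{"name": "carry_out", "arguments": {"steps": "-0.0073 0.039 0 0 1; -0.0073 0.039 0 0 1; -0.0073 0.039 0 0 1; 0 0 0 0 1; 0 0 0 0 1"}}

```text
time: 14.55
tcp_pos: [0.3762, 0.3239, 0.1996]
orientation: [-3.141, 0.0, 0.852]
ft_force: [-0.5, -0.1, -1.0]
width: 1.0
finger_force: 0.0
```

```bash
python3 - <<'E'
from b import *
s=bot.get_state();print(np.round(s['tcp_pos'],4),s['width'],s['orientation'])
vv,uu=np.mgrid[0:420,0:560]
for n in('scene','top'):
    im,d,c=grab(n);P=world(d,c);hsv=cv2.cvtColor(im,cv2.COLOR_RGB2HSV).astype(int)
    g=(hsv[...,0]>60)&(hsv[...,0]<100)&(hsv[...,1]>90)&(np.hypot(P[...,0]-.447,P[...,1]+.054)<.04)
    p=P[g];print(n,'tree',len(p),np.nanmedian(p,0).round(4),p.min(0).round(3),p.max(0).round(3));hi=p[p[:,2]>.118];print(len(hi),hi.mean(0).round(4))
    if n=='scene':
        cv2.imwrite('pics/s5.png',np.vstack([cv2.resize(im[190:270,240:340],(500,400),interpolation=cv2.INTER_CUBIC),cv2.resize(im[150:210,180:330],(500,200),interpolation=cv2.INTER_CUBIC)])[:,:,::-1])
E
```

```text
[0.3762 0.3239 0.1996] 1.0001017588921908 [-3.14146771e+00  4.65512822e-04  8.51955899e-01]
scene tree 78 [ 0.4433 -0.0543  0.0945] [ 0.432 -0.066  0.061] [ 0.459 -0.035  0.142]
12 [ 0.4448 -0.0532  0.1331]
top tree 49 [ 0.4444 -0.0546  0.0918] [ 0.432 -0.074  0.056] [ 0.46  -0.041  0.142]
8 [ 0.4472 -0.054   0.1365]
```

View pics/s5.png

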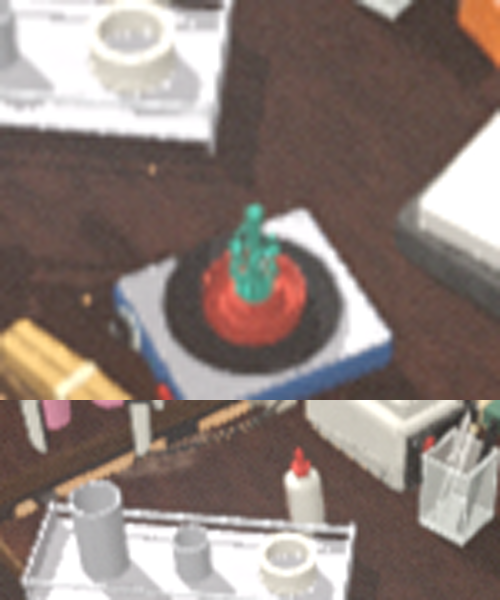

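Tree stands upright in the base (crop 253,265). Flask next.

Request:
{"name": "carry_out", "arguments": {"steps": "-0.0022 0.0121 0 0 1; 0 0 -0.038 0 1; 0 0 -0.04 0 1; 0 0 -0.04 0 1; 0 0 0 0 1", "newtons": 20}}

```text
time: 15.07
tcp_pos: [0.3708, 0.3308, 0.0754]
orientation: [-3.137, 0.012, 0.845]
ft_force: [-1.3, -1.0, -0.5]
width: 1.001
finger_force: 0.0
```

Request:
{"name": "carry_out", "arguments": {"steps": "0 0 0 0 0.4; 0 0 0 0 0.4; 0 0 0 0 0.4; 0 0 0 0 0.4; 0 0 0 0 0.4"}}

```text
time: 15.48
tcp_pos: [0.3763, 0.335, 0.0837]
orientation: [3.14, -0.004, 0.847]
ft_force: [-0.3, 0.2, 0.2]
width: 0.691
finger_force: 0.0
```

Request:
{"name": "carry_out", "arguments": {"steps": "0 0 0 0 0.4; 0 0 0 0 0.4; 0 0 0 0 0.4; 0 0 0 0 0.4; 0 0 0 0 0.4"}}

```text
time: 15.9
tcp_pos: [0.3754, 0.335, 0.0827]
orientation: [3.141, -0.002, 0.847]
ft_force: [-1.5, 2.2, 6.2]
width: 0.588
finger_force: 19.9
```

Regrip at 90° to centre the flask exactly on the tool axis.

Request:
{"name": "carry_out", "arguments": {"steps": "0 0 0 0 1; 0 0 0 0 1; 0 0 0 0 1; 0 0 0 0 1; 0 0 0 7 1"}}

```text
time: 16.32
tcp_pos: [0.375, 0.3342, 0.0815]
orientation: [-3.142, 0.0, 0.969]
ft_force: [-0.2, 0.4, -0.1]
width: 0.895
finger_force: 0.0
```

Request:
{"name": "carry_out", "arguments": {"steps": "0 0 0 7 1; 0 0 0 7 1; 0 0 0 7 1; 0 0 0 7 1; 0 0 0 7 1"}}

```text
time: 16.73
tcp_pos: [0.375, 0.3341, 0.0815]
orientation: [-3.141, 0.0, 1.586]
ft_force: [0.4, 0.1, -1.0]
width: 1.002
finger_force: 0.0
```

Request:
{"name": "carry_out", "arguments": {"steps": "0 0 0 7 1; 0 0 0 7 1; 0 0 0 7 1; 0 0 0 7 1; 0 0 0 7 1"}}

```text
time: 17.15
tcp_pos: [0.375, 0.3341, 0.0815]
orientation: [-3.141, 0.0, 2.197]
ft_force: [-0.4, 0.8, -0.1]
width: 0.998
finger_force: 0.0
```

Request:
{"name": "carry_out", "arguments": {"steps": "0 0 0 7 1; 0 0 0 6 1; 0 0 0 0 1; 0 0 0 0 0.4; 0 0 0 0 0.4"}}

```text
time: 17.57
tcp_pos: [0.375, 0.3342, 0.0816]
orientation: [-3.141, 0.0, 2.415]
ft_force: [1.1, -0.1, -0.1]
width: 0.902
finger_force: 0.0
```

Request:
{"name": "carry_out", "arguments": {"steps": "0 0 0 0 0.4; 0 0 0 0 0.4; 0 0 0 0 0.4; 0 0 0 0 0.4; 0 0 0 0 0.4"}}

```text
time: 17.98
tcp_pos: [0.3755, 0.3347, 0.0818]
orientation: [3.14, 0.0, 2.418]
ft_force: [1.1, 1.4, -1.3]
width: 0.582
finger_force: 19.9
```

Request:
{"name": "carry_out", "arguments": {"steps": "0 0 0 0 0.4; 0 0 0 0 0.4; 0 0 0 0 0.4; 0 0 0 0 0.4; 0 0 0 0 0.4"}}

```text
time: 18.4
tcp_pos: [0.3754, 0.3345, 0.0818]
orientation: [3.141, 0.0, 2.418]
ft_force: [1.2, 1.5, -0.3]
width: 0.583
finger_force: 19.9
```

Request:
{"name": "carry_out", "arguments": {"steps": "0 0 0.015 0 0.4; 0 0 0.03 0 0.4; 0 0 0.035 0 0.4; 0 0 0.035 0 0.4; 0 0 0.03 0 0.4"}}

```text
time: 18.82
tcp_pos: [0.374, 0.3336, 0.2279]
orientation: [-3.139, -0.0, 2.418]
ft_force: [0.1, 0.5, -3.7]
width: 0.582
finger_force: 19.9
```

Request:
{"name": "carry_out", "arguments": {"steps": "0.0059 -0.0323 0 0 0.4; 0.0059 -0.0323 0 0 0.4; 0.0059 -0.0323 0 0 0.4; 0.0059 -0.0323 0 0 0.4; 0.0059 -0.0323 0 0 0.4"}}

```text
time: 19.23
tcp_pos: [0.4029, 0.1712, 0.2257]
orientation: [-3.139, -0.002, 2.419]
ft_force: [-0.1, -0.2, -4.0]
width: 0.579
finger_force: 19.9
```

Request:
{"name": "carry_out", "arguments": {"steps": "0.0059 -0.0323 0 0 0.4; 0.0059 -0.0323 0 0 0.4; 0.0059 -0.0323 0 0 0.4; 0.0059 -0.0323 0 0 0.4; 0.0059 -0.0323 0 0 0.4"}}

```text
time: 19.65
tcp_pos: [0.4325, 0.0099, 0.2258]
orientation: [-3.14, -0.003, 2.418]
ft_force: [-0.5, 0.1, -2.7]
width: 0.584
finger_force: 19.9
```

Request:
{"name": "carry_out", "arguments": {"steps": "0.0059 -0.0323 0 0 0.4; 0.0059 -0.0323 0 0 0.4; 0 0 0 0 0.4; 0 0 0 0 0.4; 0 0 0 0 0.4"}}

```text
time: 20.07
tcp_pos: [0.4446, -0.0527, 0.2257]
orientation: [-3.141, -0.003, 2.417]
ft_force: [0.4, 0.9, -2.9]
width: 0.581
finger_force: 19.9
```

```bash
python3 - <<'E'
from b import *
s=bot.get_state();print(np.round(s['tcp_pos'],4),s['width'])
im,d,c=grab('scene');cv2.imwrite('pics/s6.png',cv2.resize(im[180:270,240:340],(666,600),interpolation=cv2.INTER_CUBIC)[:,:,::-1])
E
```

```text
[ 0.4446 -0.0527  0.2257] 0.580915513993811
```

View pics/s6.png

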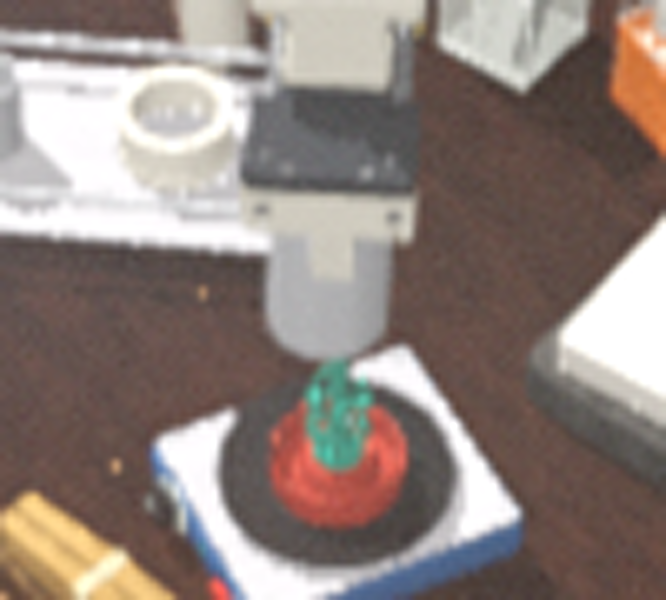

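The flask (crop 327,300) looks a few mm left of the base and tree (338,450). I'll measure the lateral offset precisely before lowering.

```bash
cat > f.py <<'E'
from b import *
def cyl(n,P,xy,z0,z1,r,extra=None):
    # fit centre of vertical cylinder of known radius to surface points
    from scipy.optimize import least_squares
    m=(P[...,2]>z0)&(P[...,2]<z1)&(np.hypot(P[...,0]-xy[0],P[...,1]-xy[1])<r+.012)
    if extra is not None: m&=extra
    p=P[m][:,:2]
    q=least_squares(lambda c:np.hypot(*(p-c).T)-r,xy,loss='soft_l1',f_scale=.002).x
    v,u=np.nonzero(m);print(n,len(p),'cyl',q.round(4),'cols',u.min(),u.max(),'rows',v.min(),v.max())
    return q
E
python3 - <<'E'
from f import *
z=np.load('scene0.npz');c=cams.camera_info('scene')
cyl('flask0',world(z['d'],c),(.375,.335),.04,.115,.028)
cyl('base0',world(z['d'],c),(.4385,-.2225),.004,.016,.033)
im,d,_=grab('scene');P=world(d,c);cyl('flask now',P,(.4446,-.0527),.168,.20,.028)
cyl('base now',P,(.4467,-.0536),.050,.061,.033)
# silhouette by rows: depth-based columns
for v in range(222,236):
    r=np.nonzero((P[v,:,2]>.15)&(abs(P[v,:,0]-.4446)<.05)&(abs(P[v,:,1]+.053)<.05))[0]
    if len(r): print(v,r.min(),r.max(),end=' | ')
hsv=cv2.cvtColor(im,cv2.COLOR_RGB2HSV).astype(int);red=((hsv[...,0]<8)|(hsv[...,0]>172))&(hsv[...,1]>120)
print()
for v in range(238,260,2):
    r=np.nonzero(red[v,270:320])[0]+270
    if len(r): print(v,r.min(),r.max(),end=' | ')
E
```

```text
flask0 311 cyl [0.3738 0.3399] cols 201 218 rows 175 200
base0 262 cyl [ 0.4392 -0.2193] cols 309 334 rows 281 305
flask now 125 cyl [ 0.4422 -0.0474] cols 280 298 rows 220 232
base now 143 cyl [ 0.4529 -0.044 ] cols 281 302 rows 241 259
222 280 297 | 223 280 297 | 224 280 297 | 225 280 297 | 226 280 297 | 227 280 297 | 228 281 297 | 229 281 296 | 230 282 296 | 231 283 295 | 232 285 293 | 
242 283 297 | 244 282 299 | 246 281 300 | 248 281 300 | 250 281 300 | 252 281 299 | 254 282 298 | 256 284 297 | 258 288 293 |
```

```bash
python3 - <<'E'
from f import *
c=cams.camera_info('scene');R=np.array(c['R']);t=c['t']
print(R.round(4).tolist())
def pr(p,cc=c):
    q=np.array(cc['R'])@np.array(p)+cc['t'];return (np.array([q[0]*cc['fx'],q[1]*cc['fy']])/q[2]+[cc['cx'],cc['cy']]).round(2)
for nm,p,obs in(('flask0 grasp',(.3752,.3345,.08),209.5),('flask0 cam',(.374,.336,.08),209.5),('base plate',(.4467,-.0536,.054),290.5),('plate',(.4467,-.0535,.045),289.8),('flask now',(.4446,-.0527,.185),288.6),('tree grip',(.4469,-.0537,.1),0)):
    print(nm,pr(p),'obs',obs)
im,d,_=grab('scene');g=cv2.cvtColor(im,cv2.COLOR_RGB2HSV).astype(int)
b=(g[...,0]>60)&(g[...,0]<100)&(g[...,1]>90);b[:,:270]=0;b[:,310:]=0
v,u=np.nonzero(b);print('tree col',u.mean(),v.min(),v.max(),[round(u[v==k].mean(),1) for k in np.unique(v)])
ct=cams.camera_info('top');im,d,_=grab('top',)
cv2.imwrite('pics/t6.png',cv2.resize(im[185:250,280:360],(738,600),interpolation=cv2.INTER_CUBIC)[:,:,::-1])
P=world(d,ct)
print('top: tcp',pr((.4446,-.0527,.226),ct),'base',pr((.4467,-.0536,.06),ct))
E
```

```text
[[0.7972, -0.6037, -0.0044], [-0.4393, -0.575, -0.6902], [0.4141, 0.5522, -0.7236]]
flask0 grasp [210.45 187.67] obs 209.5
flask0 cam [209.96 187.59] obs 209.5
base plate [290.78 248.93] obs 290.5
plate [290.73 250.61] obs 289.8
flask now [290.54 222.48] obs 288.6
tree grip [291.01 239.99] obs 0
tree col 290.2083333333333 234 249 [np.float64(290.5), np.float64(290.0), np.float64(290.0), np.float64(290.5), np.float64(289.3), np.float64(290.7), np.float64(291.2), np.float64(289.3), np.float64(289.3), np.float64(291.7), np.float64(290.0), np.float64(289.5), np.float64(290.5), np.float64(290.5), np.float64(290.0), np.float64(290.0)]
top: tcp [320.73 214.18] base [315.76 216.56]
```

View pics/t6.png

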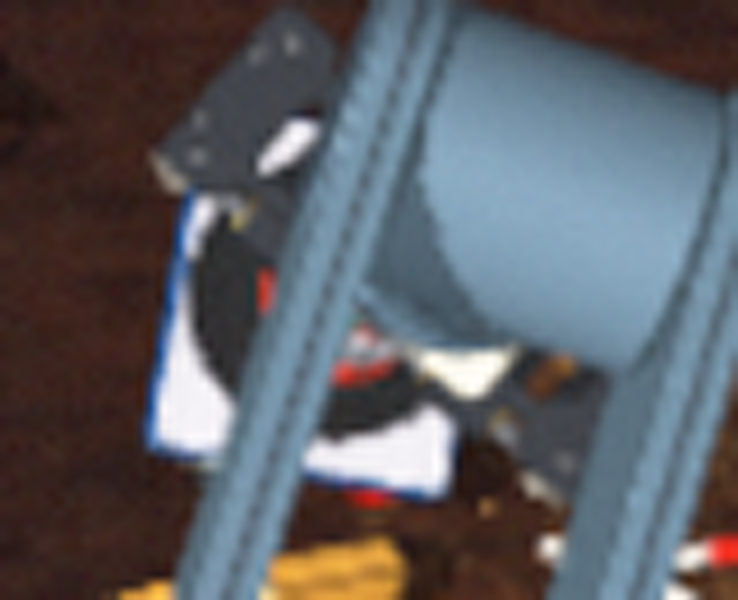

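Top view is mostly blocked by the arm. From the scene view the flask sits about 3–4 mm off the finger axis towards -e, so I'll correct by (+4.5, -4.5) mm, lower around the tree and look again just above the rim.

Request:
{"name": "carry_out", "arguments": {"steps": "0.0045 -0.0045 0 0 0.4; 0 0 0 0 0.4; 0 0 -0.02 0 0.4; 0 0 -0.02 0 0.4; 0 0 -0.02 0 0.4"}}

```text
time: 20.68
tcp_pos: [0.4509, -0.0577, 0.1664]
orientation: [3.141, 0.002, 2.419]
ft_force: [0.3, -0.3, -3.8]
width: 0.581
finger_force: 19.9
```

Request:
{"name": "carry_out", "arguments": {"steps": "0 0 -0.02 0 0.4; 0 0 -0.01 0 0.4; 0 0 0 0 0.4; 0 0 0 0 0.4"}}

```text
time: 21.02
tcp_pos: [0.4502, -0.0576, 0.1365]
orientation: [-3.141, -0.001, 2.418]
ft_force: [-0.3, -0.7, -3.2]
width: 0.579
finger_force: 19.9
```

```bash
python3 - <<'E'
from f import *
s=bot.get_state();print(np.round(s['tcp_pos'],4),np.round(s['ft_force'],1))
im,d,c=grab('scene');P=world(d,c)
cv2.imwrite('pics/s7.png',cv2.resize(im[205:270,250:330],(738,600),interpolation=cv2.INTER_CUBIC)[:,:,::-1])
hsv=cv2.cvtColor(im,cv2.COLOR_RGB2HSV).astype(int);red=((hsv[...,0]<8)|(hsv[...,0]>172))&(hsv[...,1]>120)
gray=(hsv[...,1]<45)&(hsv[...,2]>90)&(P[...,2]>.06)
for v in range(232,262,2):
    for nm,m in(('r',red),('g',gray)):
        r=np.nonzero(m[v,272:308])[0]+272
        if len(r): print(v,nm,r.min(),r.max(),end=' | ')
E
```

```text
[ 0.4502 -0.0576  0.1365] [-0.3 -0.7 -3.2]
232 g 279 303 | 234 g 279 303 | 236 g 283 303 | 238 g 283 299 | 240 g 283 299 | 242 g 283 299 | 244 g 283 299 | 246 r 281 281 | 246 g 283 298 | 248 r 281 300 | 248 g 284 297 | 250 r 281 300 | 250 g 287 295 | 252 r 281 299 | 254 r 282 298 | 256 r 284 296 | 258 r 287 294 |
```

View pics/s7.png

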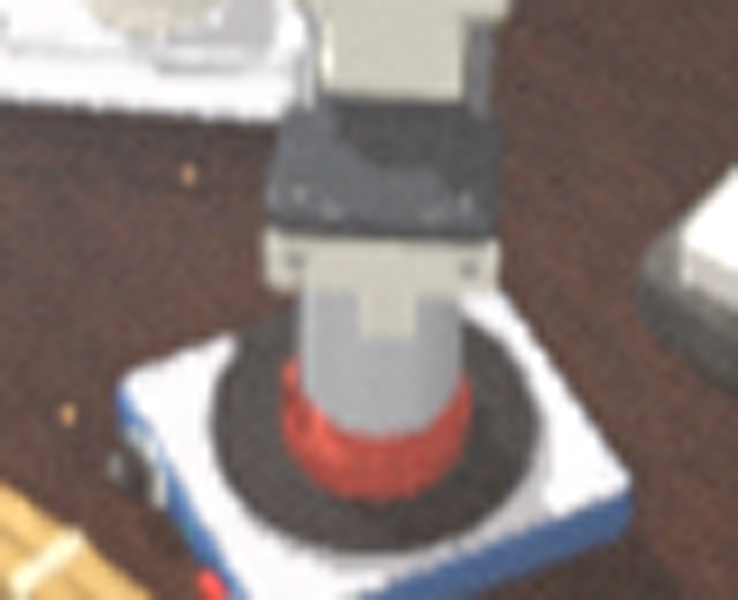

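Flask is about 1.3 mm right of and 1.5 mm behind the base centre (flask 382, base 377 in crop). Small correction, then lower into the rim.

Request:
{"name": "carry_out", "arguments": {"steps": "-0.002 -0.0004 0 0 0.4; 0 0 -0.008 0 0.4; 0 0 -0.004 0 0.4; 0 0 0 0 0.4"}}

```text
time: 21.4
tcp_pos: [0.4477, -0.058, 0.1239]
orientation: [-3.141, -0.001, 2.418]
ft_force: [-0.7, -0.3, -3.4]
width: 0.582
finger_force: 19.9
```

Request:
{"name": "carry_out", "arguments": {"steps": "0 0 -0.003 0 0.4; 0 0 -0.003 0 0.4; 0 0 0 0 0.4; 0 0 0 0 0.4"}}

```text
time: 21.73
tcp_pos: [0.4482, -0.0581, 0.1185]
orientation: [-3.141, -0.0, 2.418]
ft_force: [-0.1, -0.3, -3.6]
width: 0.581
finger_force: 19.9
```

Request:
{"name": "carry_out", "arguments": {"steps": "0 0 -0.003 0 0.4; 0 0 -0.002 0 0.4; 0 0 0 0 0.4; 0 0 0 0 0.4"}}

```text
time: 22.07
tcp_pos: [0.4482, -0.0581, 0.1135]
orientation: [-3.141, -0.0, 2.418]
ft_force: [-0.9, -0.2, -3.8]
width: 0.579
finger_force: 19.9
```

Request:
{"name": "carry_out", "arguments": {"steps": "0 0 -0.0015 0 0.4; 0 0 0 0 0.4; 0 0 0 0 0.4"}}

```text
time: 22.32
tcp_pos: [0.4483, -0.0582, 0.1121]
orientation: [3.142, -0.0, 2.418]
ft_force: [0.3, -0.3, -3.4]
width: 0.581
finger_force: 19.9
```

Request:
{"name": "carry_out", "arguments": {"steps": "0 0 -0.001 0 0.4; 0 0 0 0 0.4; 0 0 0 0 0.4"}}

```text
time: 22.57
tcp_pos: [0.4485, -0.0582, 0.1118]
orientation: [3.141, 0.001, 2.418]
ft_force: [-1.9, 0.1, 5.6]
width: 0.585
finger_force: 19.9
```

Request:
{"name": "carry_out", "arguments": {"steps": "0 0 -0.001 0 0.4; 0 0 0 0 0.4; 0 0 0 0 0.4"}}

```text
time: 22.82
tcp_pos: [0.4486, -0.0582, 0.1117]
orientation: [3.141, 0.001, 2.418]
ft_force: [-3.9, 2.0, 15.3]
width: 0.581
finger_force: 19.9
```

Request:
{"name": "carry_out", "arguments": {"steps": "0 0 0.0015 0 0.4; 0 0 0 0 1; 0 0 0 0 1; 0 0 0 0 1; 0 0 0 0 1"}}

```text
time: 23.23
tcp_pos: [0.4484, -0.0582, 0.1116]
orientation: [3.142, 0.0, 2.418]
ft_force: [0.5, 0.8, 0.0]
width: 0.819
finger_force: 0.0
```

Request:
{"name": "carry_out", "arguments": {"steps": "0 0 0 0 1; 0 0 0.02 0 1; 0 0 0.03 0 1; 0 0 0.03 0 1; 0 0 0.03 0 1"}}

```text
time: 23.65
tcp_pos: [0.4479, -0.058, 0.2226]
orientation: [-3.141, -0.001, 2.418]
ft_force: [0.6, -1.3, -1.4]
width: 1.002
finger_force: 0.0
```

Request:
{"name": "carry_out", "arguments": {"steps": "-0.02 -0.034 0 0 1; -0.02 -0.034 0 0 1; -0.02 -0.034 0 0 1; -0.02 -0.034 0 0 1; 0 0 0 0 1"}}

```text
time: 24.07
tcp_pos: [0.3656, -0.1998, 0.2218]
orientation: [-3.138, 0.001, 2.412]
ft_force: [0.1, 0.5, -0.0]
width: 0.999
finger_force: 0.0
```

```bash
python3 - <<'E'
from f import *
s=bot.get_state();print(np.round(s['tcp_pos'],4))
ims=[]
for n in('scene','top'):
    im,d,c=grab(n);np.savez(n+'1.npz',im=im,d=d);P=world(d,c)
    for nm,xy,z in(('flask',(.446,-.056),.15),('collar',(.526,.193),.054),('small',(.4475,.267),.07)):
        m=(abs(P[...,2]-z)<.004)&(np.hypot(P[...,0]-xy[0],P[...,1]-xy[1])<.05)
        p=P[m];cc,r=midcirc(p[:,:2]);v,u=np.nonzero(m)
        print(n,nm,len(p),cc.round(4),r.round(4),'cols',u.min(),u.max(),'rows',v.min(),v.max(),'mid',ray((u.min()+u.max())/2,(v.min()+v.max())/2,c,z).round(4))
    ims.append(im)
a=cv2.resize(ims[0][180:270,220:330],(400,327),interpolation=cv2.INTER_CUBIC);b=cv2.resize(ims[1][180:235,235:335],(595,327),interpolation=cv2.INTER_CUBIC)[:,:400]
cv2.imwrite('pics/s8.png',np.hstack([a,b])[:,:,::-1])
E
```

```text
[ 0.3656 -0.1998  0.2218]
scene flask 19 [ 0.4432 -0.0539] 0.0255 cols 282 289 rows 225 238 mid [ 0.4285 -0.0485  0.15  ]
scene collar 75 [0.5265 0.1984] 0.0291 cols 258 274 rows 190 202 mid [0.5267 0.1971 0.054 ]
scene small 35 [0.4466 0.2702] 0.02 cols 232 242 rows 187 195 mid [0.4481 0.2697 0.07  ]
top flask 27 [ 0.4456 -0.0571] 0.0264 cols 312 327 rows 208 223 mid [ 0.4449 -0.0573  0.15  ]
top collar 54 [0.5283 0.1956] 0.029 cols 242 258 rows 189 205 mid [0.5273 0.1964 0.054 ]
top small 17 [0.4478 0.2664] 0.0196 cols 227 237 rows 213 223 mid [0.447  0.2652 0.07  ]
```

View pics/s8.png

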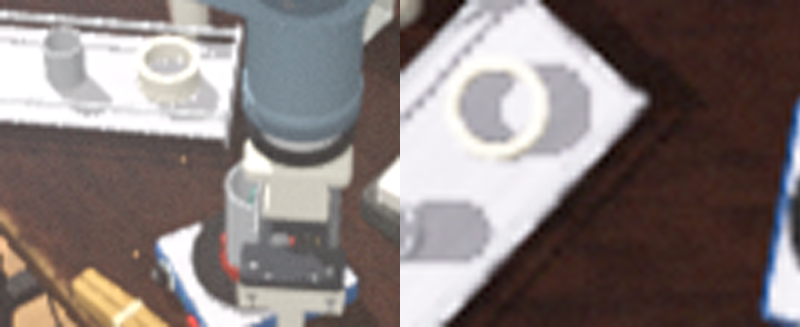

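Flask stands in the base upright (left crop 240,210), with the collar free on the rack (168,70; right crop 497,107). Now to the collar.

Request:
{"name": "carry_out", "arguments": {"steps": "0.0148 0.0359 0 -7 0.8; 0.0148 0.0359 0 -7 0.8; 0.0148 0.0359 0 -7 0.8; 0.0148 0.0359 0 -7 0.8; 0.0148 0.0359 0 -7 0.8", "newtons": 8}}

```text
time: 24.58
tcp_pos: [0.4326, -0.0393, 0.2216]
orientation: [3.141, -0.001, 1.897]
ft_force: [0.5, -1.0, -0.2]
width: 0.805
finger_force: 0.0
```

Request:
{"name": "carry_out", "arguments": {"steps": "0.0148 0.0359 0 -7 0.8; 0.0148 0.0359 0 -7 0.8; 0.0148 0.0359 0 -7 0.8; 0.0148 0.0359 0 -7 0.8; 0.0148 0.0359 0 -7 0.8"}}

```text
time: 25.0
tcp_pos: [0.4988, 0.1214, 0.2217]
orientation: [-3.141, -0.0, 1.351]
ft_force: [0.5, -0.8, -0.3]
width: 0.799
finger_force: 0.0
```

Request:
{"name": "carry_out", "arguments": {"steps": "0.0148 0.0359 0 -7 0.8; 0 0 0 -7 0.8; 0 0 -0.03 -7 0.8; 0 0 -0.03 0 0.8; 0 0 -0.03 0 0.8"}}

```text
time: 25.42
tcp_pos: [0.5129, 0.1548, 0.131]
orientation: [3.141, -0.001, 0.995]
ft_force: [0.9, -0.0, -0.7]
width: 0.8
finger_force: 0.0
```

Request:
{"name": "carry_out", "arguments": {"steps": "0 0 0 0 0.8; 0 0 0 0 0.8; 0 0 0 0 0.8"}}

```text
time: 25.67
tcp_pos: [0.5139, 0.1531, 0.1332]
orientation: [3.141, -0.001, 0.993]
ft_force: [-0.1, 0.1, 0.2]
width: 0.8
finger_force: 0.0
```

Request:
{"name": "carry_out", "arguments": {"steps": "0.0075 0.021 0 -4.5 0.8; 0.0076 0.0209 0 -4.5 0.8; 0 0 -0.034 0 0.8; 0 0 -0.034 0 0.8; 0 0 0 0 0.8"}}

```text
time: 26.08
tcp_pos: [0.5258, 0.194, 0.0607]
orientation: [-3.138, 0.005, 0.835]
ft_force: [-1.8, 0.4, 0.0]
width: 0.805
finger_force: 0.0
```

Request:
{"name": "carry_out", "arguments": {"steps": "0 0 0 0 0.8; 0 0 0 0 0.8"}}

```text
time: 26.25
tcp_pos: [0.5301, 0.1941, 0.0664]
orientation: [3.139, -0.003, 0.835]
ft_force: [1.2, 0.3, 0.2]
width: 0.798
finger_force: 0.0
```

```bash
python3 - <<'E'
from f import *
s=bot.get_state();print(np.round(s['tcp_pos'],4),s['orientation'][2])
im,d,c=grab('scene');a=cv2.resize(im[165:230,220:310],(720,520),interpolation=cv2.INTER_CUBIC)
cv2.imwrite('pics/s9.png',a[:,:,::-1])
im,d,c=grab('top');P=world(d,c)
m=(abs(P[...,2]-.15)<.006)&(np.hypot(P[...,0]-.446,P[...,1]+.056)<.04);p=P[m];print(midcirc(p[:,:2]),len(p))
c2=cams.camera_info('scene');im,d=cams.get_image('scene');P=world(d,c2)
m=(abs(P[...,2]-.15)<.006)&(np.hypot(P[...,0]-.446,P[...,1]+.056)<.04);p=P[m];v,u=np.nonzero(m);print('scene',midcirc(p[:,:2]),len(p),u.min(),u.max(),v.min(),v.max())
E
```

```text
[0.5301 0.1941 0.0664] 0.834515186714075
(array([ 0.44576133, -0.05717541]), np.float64(0.02592473559423791)) 39
scene (array([ 0.44503747, -0.0543536 ]), np.float64(0.026640391802883558)) 80 282 299 224 238
```

View pics/s9.png

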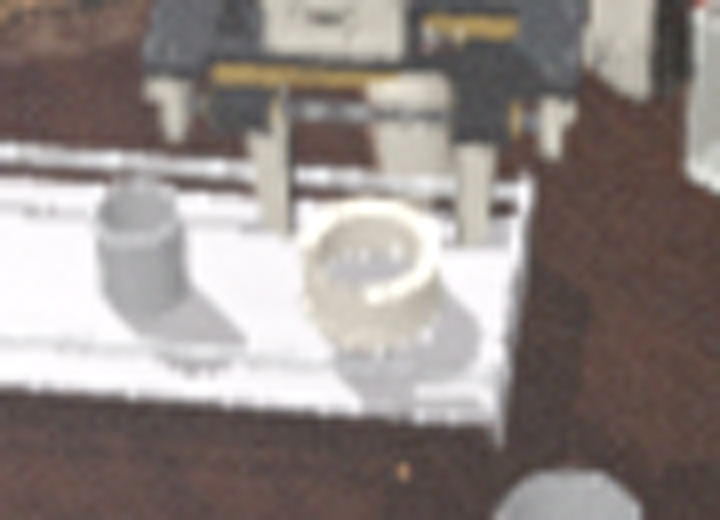

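Fingers straddle the collar symmetrically (inner edges 290/458, collar 305–437 in the crop). Descend and grip.

Request:
{"name": "carry_out", "arguments": {"steps": "-0.001 0.0005 -0.015 0 0.8; 0 0 -0.015 0 0.8; 0 0 0 0 0.8; 0 0 0 0 0.5; 0 0 0 0 0.5"}}

```text
time: 26.82
tcp_pos: [0.5283, 0.1944, 0.0352]
orientation: [3.14, -0.002, 0.834]
ft_force: [-0.4, 0.6, -0.2]
width: 0.703
finger_force: 0.1
```

Request:
{"name": "carry_out", "arguments": {"steps": "0 0 0 0 0.5; 0 0 0 0 0.5; 0 0 0 0 0.5; 0 0 0 0 0.5; 0 0 0 0 0.5"}}

```text
time: 27.23
tcp_pos: [0.5284, 0.1945, 0.0351]
orientation: [3.14, -0.002, 0.835]
ft_force: [-0.2, 0.1, 6.4]
width: 0.679
finger_force: 8.0
```

Request:
{"name": "carry_out", "arguments": {"steps": "0 0 0.02 0 0.5; 0 0 0.035 0 0.5; 0 0 0.035 0 0.5; 0 0 0.035 0 0.5; 0 0 0.03 0 0.5"}}

```text
time: 27.65
tcp_pos: [0.5275, 0.1944, 0.1912]
orientation: [3.141, -0.001, 0.835]
ft_force: [0.8, -0.2, -0.4]
width: 0.682
finger_force: 7.9
```

Request:
{"name": "carry_out", "arguments": {"steps": "-0.0103 -0.0314 0 0 0.5; -0.0103 -0.0314 0 0 0.5; -0.0103 -0.0314 0 0 0.5; -0.0103 -0.0314 0 0 0.5; -0.0103 -0.0314 0 0 0.5"}}

```text
time: 28.07
tcp_pos: [0.475, 0.0363, 0.1889]
orientation: [3.141, -0.0, 0.835]
ft_force: [0.8, -0.7, -1.2]
width: 0.677
finger_force: 8.0
```

Request:
{"name": "carry_out", "arguments": {"steps": "-0.0103 -0.0314 0 0 0.5; -0.0103 -0.0314 0 0 0.5; -0.0103 -0.0314 0 0 0.5; 0 0 0 0 0.5; 0 0 0 0 0.5"}}

```text
time: 28.48
tcp_pos: [0.4446, -0.0582, 0.1889]
orientation: [3.142, -0.0, 0.831]
ft_force: [-0.5, -0.4, -0.9]
width: 0.68
finger_force: 7.9
```

```bash
python3 - <<'E'
from f import *
s=bot.get_state();print(np.round(s['tcp_pos'],4),s['width'])
im,d,c=grab('scene');cv2.imwrite('pics/s10.png',cv2.resize(im[195:270,245:335],(720,600),interpolation=cv2.INTER_CUBIC)[:,:,::-1])
def pr(p,cc=c):
    q=np.array(cc['R'])@np.array(p)+cc['t'];return (np.array([q[0]*cc['fx'],q[1]*cc['fy']])/q[2]+[cc['cx'],cc['cy']]).round(2)
t=s['tcp_pos'];print('pred collar',pr((t[0],t[1],t[2]+.002)),'flask',pr((.4457,-.0565,.11)), 'flask top', pr((.4457,-.0565,.15)))
print('flask top ring observed center col 290.5 rows 224-238')
E
```

```text
[ 0.4446 -0.0582  0.1889] 0.6803899620419078
pred collar [291.66 222.25] flask [291.29 238.71] flask top [291.44 230.51]
flask top ring observed center col 290.5 rows 224-238
```

View pics/s10.png

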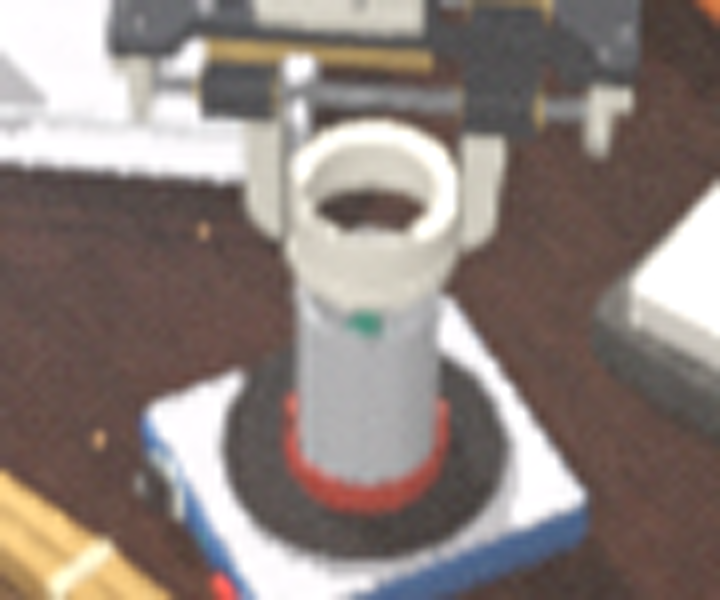

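Collar hangs level over the flask (collar centre 374, flask 368 in crop), about 1.2 mm to the right. Correct and lower.

Request:
{"name": "carry_out", "arguments": {"steps": "-0.0004 0.0015 0 0 0.5; 0 0 -0.01 0 0.5; 0 0 -0.008 0 0.5; 0 0 0 0 0.5; 0 0 0 0 0.5"}}

```text
time: 28.95
tcp_pos: [0.444, -0.0543, 0.1698]
orientation: [-3.139, 0.001, 0.836]
ft_force: [0.4, -0.1, -0.9]
width: 0.684
finger_force: 7.9
```

Request:
{"name": "carry_out", "arguments": {"steps": "0 0 -0.003 0 0.5; 0 0 -0.003 0 0.5; 0 0 0 0 0.5; 0 0 0 0 0.5"}}

```text
time: 29.28
tcp_pos: [0.4445, -0.0553, 0.1647]
orientation: [-3.141, 0.0, 0.835]
ft_force: [-0.5, 0.3, -0.6]
width: 0.683
finger_force: 7.9
```

Request:
{"name": "carry_out", "arguments": {"steps": "-0.0003 -0.0014 0 0 0.5; 0 0 -0.002 0 0.5; 0 0 0 0 0.5; 0 0 0 0 0.5"}}

```text
time: 29.62
tcp_pos: [0.4442, -0.0568, 0.1628]
orientation: [-3.142, 0.0, 0.834]
ft_force: [-0.1, 0.1, -0.3]
width: 0.683
finger_force: 7.9
```

Request:
{"name": "carry_out", "arguments": {"steps": "0 0 -0.002 0 0.5; 0 0 0 0 0.5; 0 0 0 0 0.5"}}

```text
time: 29.87
tcp_pos: [0.4442, -0.0567, 0.1607]
orientation: [-3.141, 0.0, 0.835]
ft_force: [0.8, 0.3, 0.4]
width: 0.684
finger_force: 7.9
```

```bash
python3 - <<'E'
from f import *
s=bot.get_state();print(np.round(s['tcp_pos'],4),np.round(s['ft_force'],1))
im,d,c=grab('scene');cv2.imwrite('pics/s11.png',cv2.resize(im[195:270,245:335],(720,600),interpolation=cv2.INTER_CUBIC)[:,:,::-1])
E
```

```text
[ 0.4442 -0.0567  0.1607] [0.8 0.3 0.4]
```

View pics/s11.png

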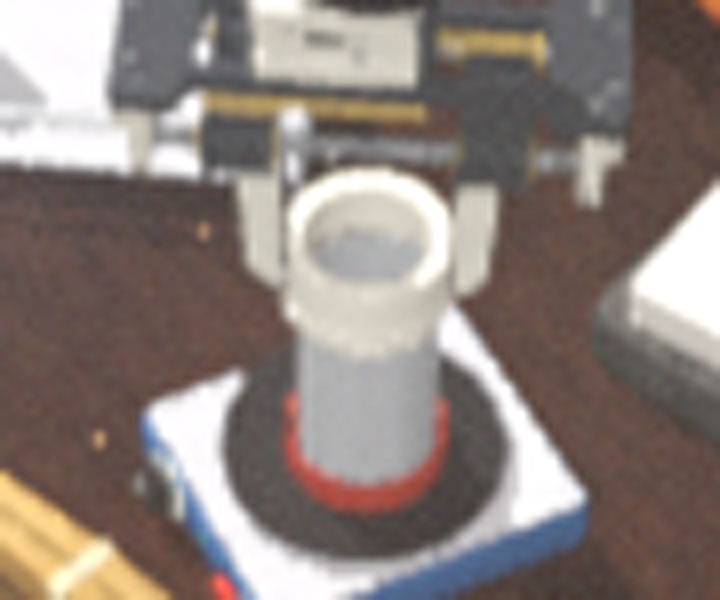

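Collar is concentric with the flask (both near column 368) and the skirt is already over the rim with no force. Pressing it home.

Request:
{"name": "carry_out", "arguments": {"steps": "0 0 -0.002 0 0.5; 0 0 -0.002 0 0.5; 0 0 0 0 0.5; 0 0 0 0 0.5"}}

```text
time: 30.25
tcp_pos: [0.4441, -0.0567, 0.1566]
orientation: [-3.141, 0.0, 0.835]
ft_force: [0.8, -0.6, -1.0]
width: 0.68
finger_force: 7.9
```

Request:
{"name": "carry_out", "arguments": {"steps": "0 0 -0.0015 0 0.5; 0 0 0 0 0.5; 0 0 0 0 0.5"}}

```text
time: 30.5
tcp_pos: [0.4443, -0.0568, 0.1553]
orientation: [-3.142, 0.0, 0.835]
ft_force: [0.7, -0.2, 0.8]
width: 0.679
finger_force: 7.9
```

Request:
{"name": "carry_out", "arguments": {"steps": "0 0 -0.001 0 0.5; 0 0 0 0 0.5; 0 0 0 0 0.5"}}

```text
time: 30.75
tcp_pos: [0.4445, -0.0568, 0.1551]
orientation: [3.141, -0.0, 0.835]
ft_force: [-0.9, 0.8, 3.9]
width: 0.681
finger_force: 8.0
```

Request:
{"name": "carry_out", "arguments": {"steps": "0 0 -0.0005 0 0.5; 0 0 0.0005 0 0.5; 0 0 0 0 1; 0 0 0 0 1; 0 0 0 0 1"}}

```text
time: 31.17
tcp_pos: [0.4443, -0.0567, 0.1542]
orientation: [-3.141, 0.0, 0.835]
ft_force: [-0.5, 0.3, 0.4]
width: 0.847
finger_force: 0.0
```

Request:
{"name": "carry_out", "arguments": {"steps": "0 0 0 0 1; 0 0 0.015 0 1; 0 0 0.03 0 1; 0 0 0.03 0 1; -0.03 -0.02 0.02 0 1"}}

```text
time: 31.58
tcp_pos: [0.4179, -0.0758, 0.2518]
orientation: [3.138, -0.003, 0.838]
ft_force: [-0.2, -2.1, 0.6]
width: 0.999
finger_force: 0.0
```

Request:
{"name": "carry_out", "arguments": {"steps": "-0.03 0.028 0 0 1; -0.03 0.028 0 0 1; -0.03 0.028 0 0 1; 0 0.04 0 0 1; 0 0.04 0 0 1"}}

```text
time: 32.0
tcp_pos: [0.3229, 0.0877, 0.2498]
orientation: [3.14, -0.001, 0.83]
ft_force: [1.6, -0.9, -0.1]
width: 1.002
finger_force: 0.0
```

Request:
{"name": "carry_out", "arguments": {"steps": "0 0.04 0 0 1; 0 0 0 0 1; 0 0 0 0 1; 0 0 0 0 1"}}

```text
time: 32.33
tcp_pos: [0.3241, 0.1272, 0.2492]
orientation: [3.141, 0.001, 0.837]
ft_force: [-0.3, -1.0, -0.1]
width: 1.0
finger_force: 0.0
```

```bash
python3 - <<'E'
from f import *
s=bot.get_state();print(np.round(s['tcp_pos'],4))
ims=[]
for n in('scene','top'):
    im,d,c=grab(n);P=world(d,c)
    m=(abs(P[...,2]-.174)<.006)&(np.hypot(P[...,0]-.446,P[...,1]+.056)<.045);p=P[m]
    if len(p)>5:print(n,len(p),midcirc(p[:,:2]),np.median(p[:,2]),p[:,2].std())
    ims.append(im)
cv2.imwrite('pics/s12.png',cv2.resize(ims[0][195:270,245:335],(720,600),interpolation=cv2.INTER_CUBIC)[:,:,::-1])
E
```

```text
[0.3241 0.1272 0.2492]
scene 154 (array([ 0.44415584, -0.05424217]), np.float64(0.029082387624414154)) 0.17389117974049223 0.002714889164270519
top 97 (array([ 0.44547008, -0.05656349]), np.float64(0.028635099401992267)) 0.17341716894359066 0.0030471848193112023
```

View pics/s12.png

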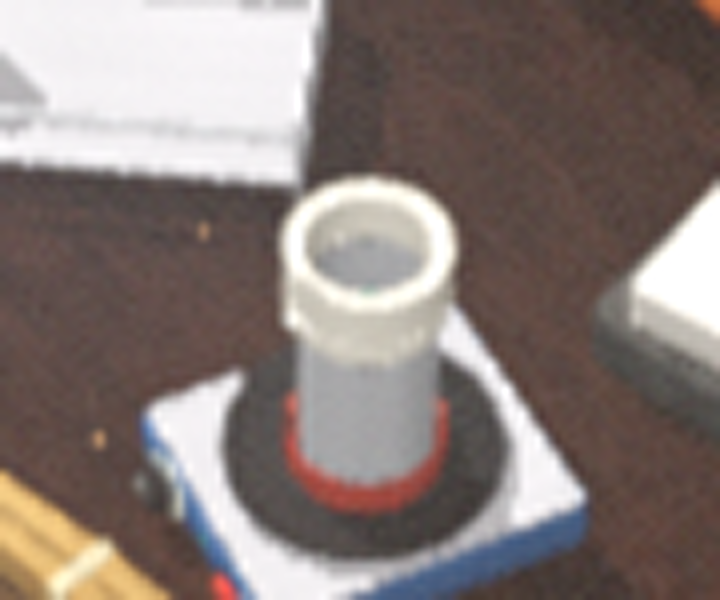

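The stack is complete and upright: the collar's top is at z ≈ 0.174 m as expected, and it is centred on the flask (crop 369,270). Handing in.

```bash
python3 -c "
from plant import close_job
print(close_job())"
```

```text
the job is handed in; nothing more can be done
None
```

The job is handed in: base, wax tree, tall flask and collar are stacked on the vibrator plate, and the last pictures show them upright, centred and fully down, but the hand-in gave no verdict.

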